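# Roll down the sealing mat of a well plate

## Robot

A 6-joint arm with a two-finger parallel gripper is mounted at the origin on the work surface. World frame = base frame: x ahead of the robot, y to its left, z up, the work surface at z = 0. Lengths are in m, angles in rad, forces in N, time in s.
With the tool pointing down it reaches from about 0.3 to 0.85 m from the base axis. Payload 4.2 kg.
Tool frame: the origin (TCP) lies at the centre of the arm's flange, where the gripper is bolted on; the fingertips stand 191 mm ahead of it and the grasp point (between the pads) lies 172 mm ahead of it; z points along the fingers, y is the line along which they close (so a half turn about z gives the same grasp; the last joint's range is limited). The gripper opens to 91 mm and grips with 3 to 60 N. Pads are 32 mm wide; open, the fingers measure 118 mm over their backs; the gripper's body (76 mm by 178 mm) begins 60 mm behind the grasp point.
Start: joints at [1.243, 0.32, 1.565, -0, 1.257, -0.02], TCP at [0.174, 0.548, 0.405] pointing down, gripper open.
Joint ranges: [-3.11, 3.11], [-0.84, 2.01], [0.21, 2.61], [-1.34, 4.49], [0.05, 2.63], [-2.56, 2.56]. Speed limits (rad/s): [2.57, 2.57, 3.14, 3.14, 3.14, 3.14].

## Interface

Orientations are given as a rotation vector (axis times angle).
In Python, from plant import sensors, optics, ticket gives the robot as it stands.
- The arm moves only by the shell command python3 -m creep 'ROWS'. ROWS is JSON, a list that holds one entry, the list of rows, each a list of 7 numbers: the closure, from -1 (fully open) to 1 (shut), then the shift along the world's x, y, z in mm, then the turn, a rotation vector about the world's x, y, z in rad. In form: [[[gripper, x, y, z, wx, wy, wz], ...]]. A call has exactly 5 rows; each row shifts and turns the commanded pose from where the row before left it; what a row does not reach is not made up. A row lasts 1/10 s, in which the tool goes at most 50 mm and 8.59 degrees, less where a joint would pass 70% of its speed; a pose out of reach is approached as far as the arm can. A call is refused whole if a number of a shift passes 50 or a number of a turn 0.15, either way. A call with a gripper value outside its range is refused whole. The fingers move at their own pace and stop on an object; the grip force is fixed at half the most. Time passes only in rows, so rows that do not move let the fingers close, or fill a call up. It gives the time, the measured TCP pose, the force and the opening at its end, in the units of the state.
- sensors.observe(): the state, without advancing time (a new reading comes with each control period).
- optics.snapshot(name): name is "scene" or "top" or "wrist"; returns the picture (400x640x3 uint8, blue, green, red); there is no depth.
- optics.camera_model(name): a dict with "mtx" (3x3 intrinsics, pixels), "cam_to_world" (4x4, takes a point from camera to world coordinates). Camera axes: x right, y down, z forward; pixel columns grow to the right and rows downward; lengths in m; the calibration is good to about 2 mm. A picture is of the moment at which its call begins: read the wrist's pose just before it. camera_model takes no time and is no camera call; for the wrist camera it gives the pose at the moment of the call.
- ticket.close_job(): hands the job in, once; it reports no verdict.
The state is a dict: "t": time; "joint_positions": joint angles; "joint_velocities": joint speeds; "tau": joint torques, N m; "tool_pos": TCP position; "tool_rot": TCP orientation; "force": force on the tool from outside, world axes, zero at the start; "torque": the same for the moment, N m; "width": opening from 0.0 (shut) to 1.0 (fully open).
Only numpy, scipy, OpenCV 4.12 (cv2) and the standard library are available. Lean on these libraries where they do the work, as an engineer would, in place of code of your own. Each camera call takes 0.05 s, during which the arm holds its last target. There are 200 camera calls.

## Task

Take the roller from its stand by the orange handle and roll it along the well plate with steady, moderate pressure (about 15 N; over 25 N cracks the wells) until all eight blue strips of the sealing mat are fully home. Then set the roller back upright in its stand and let go. Use only the roller on the plate, and leave the other things on the bench where they are.

Things in the scene. Friction and masses are not known exactly. Their poses are not given: they have to be found in the camera images.
- nest: Black plate nest fixed to the bench, 150 x 108 x 22 mm; origin at the centre of its underside, x along its length. It carries a white well plate, 128 x 86 mm, centred on it, same axes, covered by a blue mat of eight flat rigid strips, each 12.4 (nest x) by 76 mm (nest y), 13 mm apart along nest x. Plate rims round them lie 0.5 mm lower than strips that are home.
- mat_mid (a point): Point fixed in the nest, over its centre, 44 mm above the bench: the middle of the mat, but not its true height. The plate stands on adjustable feet: the tops of strips that are home lie 40 to 48 mm above the bench at the centre, and slope along nest x by up to 0.025 rad either way (level along nest y). It differs each time, is not measured, and does not give under load.
- mat_end0 (a point): Like mat_mid, over the middle of strip 0 (nest x = -45.5 mm). Each strip stands 3 mm proud at first. It resists with about 6 N all the way down, then meets a hard stop, and stays down when released.
- mat_end7 (a point): Like mat_mid, over the middle of strip 7 (nest x = +45.5 mm). A roller moving along presses one or two strips at a time: 12 to 18 N of steady downward force does the work. More than 25 N between roller and plate cracks the wells.
- roller: Hand roller, 0.3 to 0.5 kg, upright in its stand; origin at the lowest point of its wheel, midway along it; z up the handle, y along the axle: it rolls along x. Black wheel, 40 mm in diameter, 64 mm long, turning freely. Steel cross-bar over it, 40 (x) x 124 (y) x 8 mm, top 54 mm above the origin. Orange handle, 26 x 26 mm, 54 to 112 mm above the origin. Either way round is the same.
- roller_handle (a point): Point on the axis of the orange roller handle at the height to grip it, 88 mm above the roller's origin (34 mm above the cross-bar, 24 mm below the handle's top)
- stand: Aluminium roller stand fixed to the bench, on a 90 x 130 mm foot; origin at the centre of its underside. Two end walls (across y, 10 mm thick, inner faces 94 mm apart, 52 mm high) carry the roller's cross-bar. Four corner posts (8 x 22 mm, 58 mm high, inner faces 48 mm apart in x) keep the bar to within 4 mm of centre in x. The long sides are open between the posts.
- stand_seat (a point): Where the roller's origin lies when the roller rests centred in its stand, 6 mm above the bench; the axle lies along the stand's y and the wheel hangs free
- wheel (a joint): Turn of the roller's wheel on its axle, rad, 0 at the start; 1 rad of rolling is 20 mm of travel
- strip0 (a joint): How far strip 0 (nest x = -45.5 mm) has been pushed down, m: 0 proud, 0.003 fully home
- strip1 (a joint): How far strip 1 (nest x = -32.5 mm) has been pushed down, m: 0 proud, 0.003 fully home
- strip2 (a joint): How far strip 2 (nest x = -19.5 mm) has been pushed down, m: 0 proud, 0.003 fully home
- strip3 (a joint): How far strip 3 (nest x = -6.5 mm) has been pushed down, m: 0 proud, 0.003 fully home
- strip4 (a joint): How far strip 4 (nest x = +6.5 mm) has been pushed down, m: 0 proud, 0.003 fully home
- strip5 (a joint): How far strip 5 (nest x = +19.5 mm) has been pushed down, m: 0 proud, 0.003 fully home
- strip6 (a joint): How far strip 6 (nest x = +32.5 mm) has been pushed down, m: 0 proud, 0.003 fully home
- strip7 (a joint): How far strip 7 (nest x = +45.5 mm) has been pushed down, m: 0 proud, 0.003 fully home
- tip_box: Green pipette-tip box, 85 x 124 x 54 mm high; stands loose on the bench, to be left alone. Origin at the centre of its underside.
- reagent: Amber bottle, 64 mm across, 150 mm high; stands loose on the bench, to be left alone. Origin at the centre of its underside.
- beaker: Clear plastic beaker, 72 mm across, 85 mm high; stands loose on the bench, to be left alone. Origin at the centre of its underside.
- jar: Small jar with white lid, 52 mm across, 60 mm high; stands loose on the bench, to be left alone. Origin at the centre of its underside.
- timer: White bench timer, 55 x 75 x 22 mm; stands loose on the bench, to be left alone. Origin at the centre of its underside.
- spatula: Lying spatula with black handle, 170 mm long; stands loose on the bench, to be left alone. Origin at the centre of its underside.
Mind the look-alikes: they are no part of the job. What is shaped like the roller but purple is not meant.

How it is judged:
On the way, in this order (a step that is already met when the one before it is completed fails the run):
1. the roller has been lifted out of its stand (distance between stand_seat and roller above 0.08 m), for 0.2 s.
2. the roller is rolling on the plate: pressed on it with more than 3 N, its wheel turned by more than 2 rad (contact force between roller and nest above 3 N and (value of joint wheel above 2 rad or value of joint wheel below -2 rad)).
3. all eight strips are home (more than 2.4 mm down) (value of joint each of strip0, strip1, strip2, strip3, strip4, strip5, strip6, strip7 above 0.0024 m), for 0.2 s.
At the end, for the whole second after the job is handed in: All eight strips are more than 2.4 mm down (of 3), and the roller rests upright in its stand: its origin within 10 mm of the seat sideways and 3 mm in height, tilted less than 0.07 rad, still and let go (all of step 3 and horizontal distance between roller and stand_seat below 0.01 m and height (world z) of roller between 0.003 and 0.009 m and angle between roller's own z axis and vertical below 0.07 rad and linear speed of roller below 0.02 m/s); the robot touches nothing.
It fails at once if the plate is pressed with more than 25 N (contact force between roller and nest above 25 N).
It fails at once if the robot itself touches the plate or its nest (contact force between any of the fingers, the arm and nest above 0.5 N).
It fails at once if a bystander is moved by more than 20 mm (distance of any of tip_box, reagent, beaker, jar, timer, spatula from where it was at the start of the episode above 0.02 m).
It also fails if it takes over 72 s, if anything falls off the work surface, if the arm or the gripper's body presses on something with over 40 N, if the wrist force passes 120 N, or if a joint passes its speed limit or range.

## Working session

There is one attempt and no reset: what is moved stays moved. The work goes in short steps, Python scripts to look and compute and a shell command to move; the robot and the scene stay as the last step left them, time stands still between calls to the robot, and variables do not carry over. Pictures are saved under pics/ and viewed, on a budget of 10 in all, crops included, one or two more only if the job needs it, and the job is handed in when it is done.

```bash
mkdir -p pics; python3 - <<'E'
from plant import sensors, optics
import cv2
for n in ("top","scene"):
    cv2.imwrite(f"pics/{n}0.png",optics.snapshot(n)); m=optics.camera_model(n); print(n,m["mtx"],m["cam_to_world"])
print(sensors.observe())
E
```

```text
top [[494.46139135   0.         321.80227556]
 [  0.         494.46139135 195.23884009]
 [  0.           0.           1.        ]] [[ 2.09637532e-02 -9.94520564e-01  1.02417623e-01  4.36731854e-01]
 [-9.99729378e-01 -2.18856628e-02 -7.88596456e-03 -1.47788886e-04]
 [ 1.00842315e-02 -1.02224587e-01 -9.94710230e-01  1.51449356e+00]
 [ 0.00000000e+00  0.00000000e+00  0.00000000e+00  1.00000000e+00]]
scene [[468.50387752   0.         311.28890414]
 [  0.         468.50387752 198.73882777]
 [  0.           0.           1.        ]] [[-0.35067887  0.77438334 -0.52664482  1.30731589]
 [ 0.93637482  0.29897491 -0.18389182  0.24866325]
 [ 0.01505083 -0.55762393 -0.82995725  1.28438484]
 [ 0.          0.          0.          1.        ]]
{'t': 0.1, 'joint_positions': array([ 1.24299337e+00,  3.20224276e-01,  1.56555959e+00, -1.29005205e-05,
        1.25741433e+00, -2.00146437e-02]), 'joint_velocities': array([-0.00173705, -0.00137007, -0.00284524,  0.00045883,  0.00100648,
        0.0002821 ]), 'tau': array([-1.47116403e-03, -4.13327658e+01, -2.32509810e+01,  7.26943742e-02,
        4.22244170e-02, -5.99482064e-05]), 'tool_pos': array([0.17415643, 0.54782927, 0.40400525]), 'tool_rot': array([-4.81519564e-01, -3.10420160e+00,  2.48706718e-03]), 'force': array([ 0.52239296, -1.62770528,  0.1921452 ]), 'torque': array([0.07531055, 0.00869485, 0.08516838]), 'width': 0.9996159132584579}
```

View pics/top0.png

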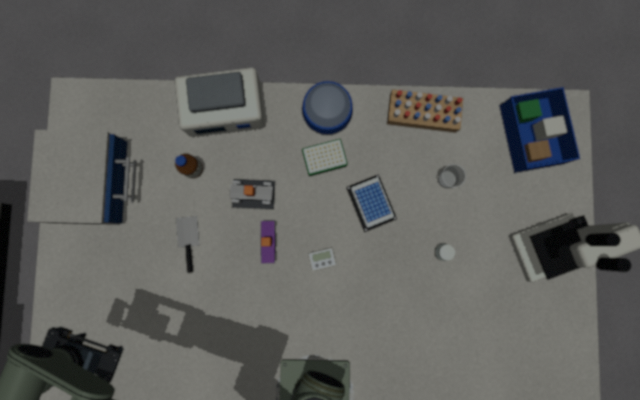

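View pics/scene0.png

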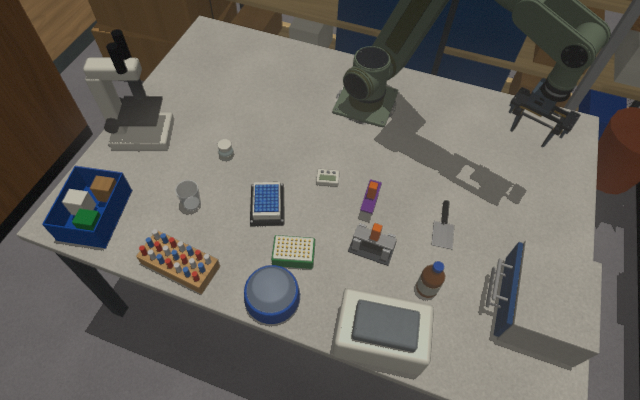

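Top view: the orange handle is at about (249,190) on the stand, the purple decoy at (268,241) and the mat at (372,203). Next I segment these and back-project them.

```bash
cat > h.py <<'E'
import numpy as np, cv2
def ray(m,uv,z):
    T=np.array(m["cam_to_world"]); K=np.array(m["mtx"])
    d=T[:3,:3]@np.linalg.solve(K,[uv[0],uv[1],1.]); o=T[:3,3]
    return o+d*(z-o[2])/d[2]
def seg(img,lo,hi,box=None,k=0):
    h=cv2.cvtColor(img,cv2.COLOR_BGR2HSV); M=cv2.inRange(h,np.array(lo),np.array(hi))
    if box: 
        Z=np.zeros_like(M); x0,y0,x1,y1=box; Z[y0:y1,x0:x1]=M[y0:y1,x0:x1]; M=Z
    if k: M=cv2.morphologyEx(M,cv2.MORPH_CLOSE,np.ones((k,k)))
    c,_=cv2.findContours(M,0,2); return sorted(c,key=cv2.contourArea)[::-1]
def world_rect(m,c,z):
    P=np.array([ray(m,p,z)[:2] for p in c[:,0].astype(float)],np.float32)
    return cv2.minAreaRect(P*1000)
E
python3 - <<'E'
from h import *
from plant import optics
m=optics.camera_model("top"); I=cv2.imread("pics/top0.png")
for n,lo,hi,b,z in (("handle",(3,120,80),(18,255,255),(235,180,265,200),.118),("mat",(95,100,50),(125,255,255),(345,170,400,235),.045)):
    for c in seg(I,lo,hi,b,5)[:2]: print(n,cv2.boundingRect(c),world_rect(m,c,z))
# dark nest incl. all
b=(342,168,402,236)
h=cv2.cvtColor(I,cv2.COLOR_BGR2HSV); M=(cv2.inRange(h,(0,0,0),(180,255,55))|cv2.inRange(h,(95,100,0),(125,255,255)))
Z=np.zeros_like(M);Z[b[1]:b[3],b[0]:b[2]]=M[b[1]:b[3],b[0]:b[2]]
c=max(cv2.findContours(Z,0,2)[0],key=cv2.contourArea);print("nest",world_rect(m,c,.022))
for k,n in ((0,0),): print("stand",[ray(m,p,.055)[:2].round(3) for p in ((231,193),(274,194),(252,193))])
E
```

```text
handle (244, 185, 9, 11) ((590.8667602539062, 198.51356506347656), (28.78983497619629, 22.67422866821289), 2.0269863605499268)
mat (356, 183, 34, 38) ((572.356689453125, -163.2232208251953), (97.96886444091797, 71.00682067871094), 22.560176849365234)
nest ((574.4794921875, -165.7755889892578), (99.5021743774414, 72.11817932128906), 22.5601863861084)
stand [array([0.588, 0.257]), array([0.588, 0.13 ]), array([0.589, 0.195])]
```

```bash
for i in 1; do python3 -m creep '[[[-1,28,-23,0,0,0,-0.084],[-1,28,-23,0,0,0,-0.084],[-1,28,-23,0,0,0,-0.084],[-1,28,-23,0,0,0,-0.084],[-1,28,-23,0,0,0,-0.084]]]'; python3 -m creep '[[[-1,28,-23,0,0,0,-0.084],[-1,28,-23,0,0,0,-0.084],[-1,28,-23,0,0,0,-0.084],[-1,28,-23,0,0,0,-0.084],[-1,28,-23,0,0,0,-0.084]]]'; python3 -m creep '[[[-1,27,-24,0,0,0,-0.084],[-1,27,-24,0,0,0,-0.084],[-1,27,-24,0,0,0,-0.084],[-1,27,-24,0,0,0,-0.084],[-1,27,-24,0,0,0,-0.084]]]'; done
python3 - <<'E'
from h import *
from plant import optics,sensors
m=optics.camera_model("wrist"); I=optics.snapshot("wrist"); cv2.imwrite("pics/w1.png",I)
s=sensors.observe();print(s["tool_pos"],s["tool_rot"],s["force"],s["joint_positions"],np.round(m["cam_to_world"],3).tolist(),np.round(m["mtx"],1).tolist())
np.save("w1.npy",m["cam_to_world"])
E
```

```text
t: 0.6
tool_pos: [0.315, 0.4319, 0.4044]
tool_rot: [-1.123, -2.934, 0.001]
force: [0.9, 0.4, -0.0]
width: 1.004
t: 1.1
tool_pos: [0.4551, 0.3168, 0.4044]
tool_rot: [-1.71, -2.635, 0.001]
force: [-0.6, 1.0, -0.8]
width: 1.0
t: 1.6
tool_pos: [0.5901, 0.1968, 0.4042]
tool_rot: [-2.222, -2.22, 0.001]
force: [0.0, 0.4, 0.6]
width: 1.001
[0.59364365 0.19350684 0.40388936] [ 2.22459906e+00  2.21115623e+00 -2.09610564e-06] [ 4.643792   -1.96493859  0.35056527] [ 0.29771701  0.39793584  1.4468992  -0.0046229   1.29442016  0.30503437] [[1.0, 0.002, -0.002, 0.59], [0.001, -0.972, -0.235, 0.263], [-0.002, 0.235, -0.972, 0.384], [0.0, 0.0, 0.0, 1.0]] [[340.4, 0.0, 313.1], [0.0, 340.4, 200.8], [0.0, 0.0, 1.0]]
```

View pics/w1.png

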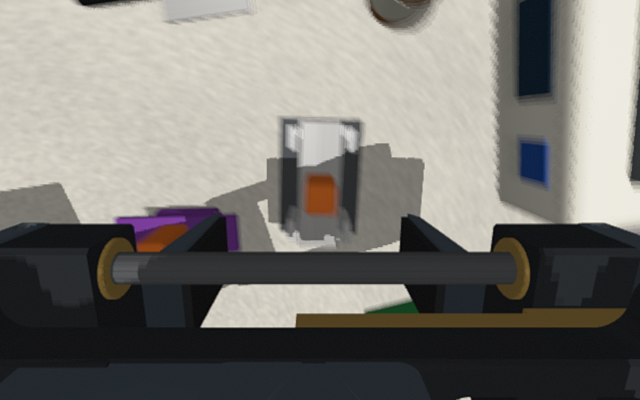

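```bash
python3 - <<'E'
from h import *
from plant import optics,sensors
print(sensors.observe()["tool_pos"])
m=optics.camera_model("wrist"); I=optics.snapshot("wrist");cv2.imwrite("pics/w2.png",I)
for c in seg(I,(3,120,80),(18,255,255),(270,120,370,235),3)[:1]:
    x,y,w,h=cv2.boundingRect(c);print(x,y,w,h)
    print("topL/R/-y edge",*[ray(m,p,.118).round(4) for p in ((x,y+h-6),(x+w,y+h-6),(x+w/2,y+h))])
cv2.imwrite("pics/w2c.png",cv2.resize(I[100:260,240:400],None,fx=3.7,fy=3.7,interpolation=cv2.INTER_CUBIC))
E
```

```text
[0.59364365 0.19350684 0.40388936]
295 167 32 40
topL/R/-y edge [0.5797 0.1942 0.118 ] [0.6053 0.194  0.118 ] [0.5925 0.1891 0.118 ]
```

View pics/w2c.png

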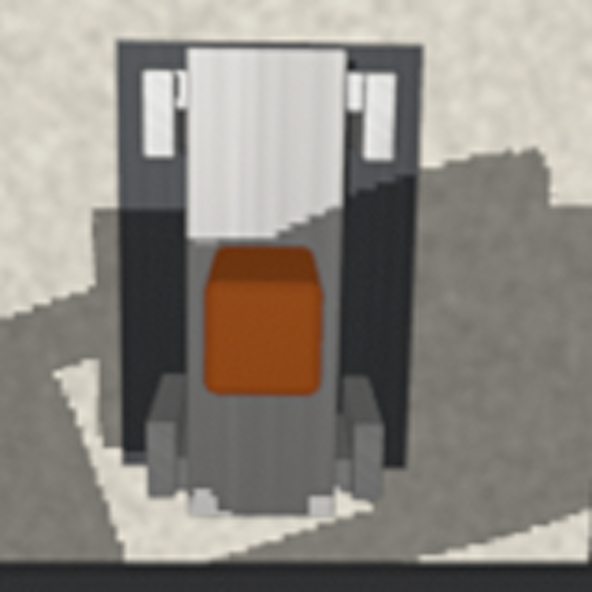

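The crop shows the handle centred on the bar, with the stand yaw about 0. The handle is at about (0.5925, 0.201), consistent across both cameras to within 3 mm. I descend and grip.

```bash
python3 -m creep '[[[-1,-1,4,-10,0,0,0],[-1,0,4,-15,0,0,0],[-1,0,0,-20,0,0,0],[-1,0,0,-20,0,0,0],[-1,0,0,-20,0,0,0]]]'; python3 -m creep '[[[-1,0,0,-20,0,0,0],[-1,0,0,-15,0,0,0],[-1,0,0,-12,0,0,0],[-1,0,0,-6,0,0,0],[-1,0,0,0,0,0,0]]]'; python3 -m creep '[[[0,0,0,0,0,0,0],[1,0,0,0,0,0,0],[1,0,0,0,0,0,0],[1,0,0,0,0,0,0],[1,0,0,0,0,0,0]]]'; python3 -m creep '[[[1,0,0,0,0,0,0],[1,0,0,0,0,0,0],[1,0,0,0,0,0,0],[1,0,0,0,0,0,0],[1,0,0,0,0,0,0]]]'
```

```text
t: 2.2
tool_pos: [0.5867, 0.2074, 0.3183]
tool_rot: [-2.215, -2.227, 0.002]
force: [0.6, -0.1, -0.6]
width: 1.002
t: 2.7
tool_pos: [0.5876, 0.2065, 0.2659]
tool_rot: [-2.216, -2.225, 0.002]
force: [0.6, -0.4, -0.9]
width: 0.996
t: 3.2
tool_pos: [0.5882, 0.2059, 0.2671]
tool_rot: [2.218, 2.224, 0.001]
force: [0.0, 0.3, -0.3]
width: 0.596
t: 3.7
tool_pos: [0.5892, 0.206, 0.2671]
tool_rot: [2.217, 2.223, 0.005]
force: [5.1, 0.0, -2.4]
width: 0.286
```

Gripped (opening 26 mm). I lift, then carry it above the + end of the mat.

```bash
python3 -m creep '[[[1,0,0,5,0,0,0],[1,0,0,15,0,0,0],[1,0,0,30,0,0,0],[1,0,0,30,0,0,0],[1,0,0,30,0,0,0]]]'; python3 -m creep '[[[1,0,0,0,0,0,0],[1,0,0,0,0,0,0],[1,0,0,0,0,0,0],[1,0,0,0,0,0,0],[1,2,-18,0,0,0,0.02]]]'; python3 -m creep '[[[1,2,-30,0,0,0,0.034],[1,2,-30,0,0,0,0.034],[1,2,-30,0,0,0,0.034],[1,2,-30,0,0,0,0.034],[1,2,-30,0,0,0,0.034]]]';  python3 -m creep '[[[1,2,-30,0,0,0,0.034],[1,2,-30,0,0,0,0.034],[1,2,-30,0,0,0,0.034],[1,2,-30,0,0,0,0.034],[1,2,-30,0,0,0,0.034]]]'; python3 -m creep '[[[1,2,-20,0,0,0,0.034],[1,0,-10,0,0,0,0],[1,0,0,0,0,0,0],[1,0,0,0,0,0,0],[1,0,0,0,0,0,0]]]'
python3 - <<'E'
from h import *
from plant import optics,sensors
s=sensors.observe();print(s["tool_pos"],s["force"])
I=optics.snapshot("scene");m=optics.camera_model("scene")
A=cv2.imread("pics/scene0.png")
for c in seg(A,(95,100,50),(125,255,255),(240,170,295,230),5)[:1]: print(cv2.boundingRect(c),world_rect(m,c,.046))
T=optics.snapshot("top")
f=lambda J,b:cv2.resize(J[b[1]:b[3],b[0]:b[2]],(390,390),interpolation=cv2.INTER_CUBIC)
cv2.imwrite("pics/a3.png",np.hstack([f(I,(210,110,340,240)),f(T,(320,140,450,270))]))
W=optics.snapshot("wrist"); cv2.imwrite("pics/w3.png",W)
E
```

```text
t: 4.2
tool_pos: [0.5873, 0.2058, 0.3763]
tool_rot: [-2.216, -2.223, 0.007]
force: [0.1, -0.5, -3.6]
width: 0.283
t: 4.7
tool_pos: [0.5899, 0.1893, 0.3748]
tool_rot: [-2.191, -2.248, 0.003]
force: [0.4, -0.1, -3.4]
width: 0.285
t: 5.2
tool_pos: [0.6, 0.0368, 0.3753]
tool_rot: [-1.994, -2.425, 0.003]
force: [0.1, -0.9, -4.7]
width: 0.286
t: 5.7
tool_pos: [0.61, -0.1132, 0.3752]
tool_rot: [-1.781, -2.585, 0.002]
force: [-0.0, 0.7, -3.8]
width: 0.287
t: 6.2
tool_pos: [0.6122, -0.1409, 0.3766]
tool_rot: [-1.738, -2.616, -0.001]
force: [-0.4, 0.4, -3.3]
width: 0.282
[ 0.6121603  -0.14089459  0.37655482] [-0.40153825  0.43869712 -3.3219288 ]
(254, 185, 24, 27) ((570.1787719726562, -162.0848388671875), (101.42262268066406, 71.85684204101562), 22.420930862426758)
```

View pics/a3.png

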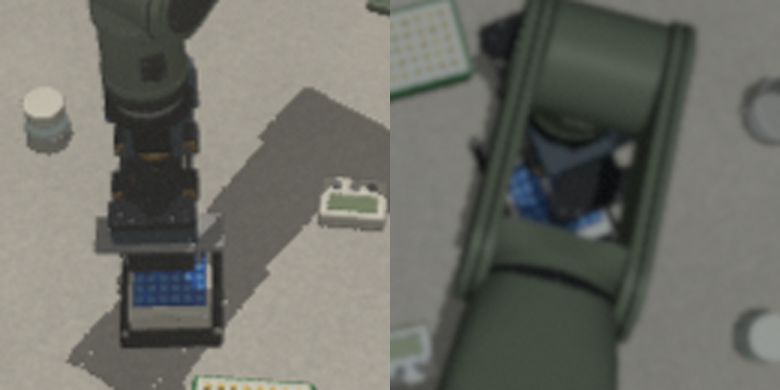

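View pics/w3.png

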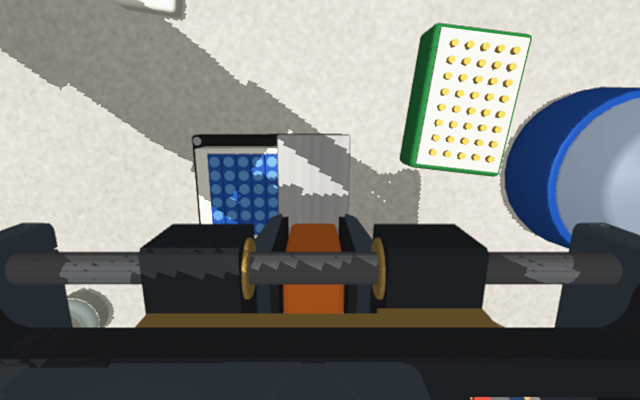

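Scene and top cameras agree on the nest: (0.571, -0.1625), 22.5°. The wrist view shows the bar's yaw aligned with the mat. I lower towards contact.

```bash
python3 -m creep '[[[1,0,0,-10,0,0,0],[1,0,0,-20,0,0,0],[1,0,0,-16,0,0,0],[1,0,0,-10,0,0,0],[1,0,0,-4,0,0,0]]]'; python3 -m creep '[[[1,0,0,0,0,0,0],[1,0,0,-0.5,0,0,0],[1,0,0,-0.5,0,0,0],[1,0,0,-0.5,0,0,0],[1,0,0,-0.5,0,0,0]]]'
```

```text
t: 6.85
tool_pos: [0.6119, -0.1418, 0.3151]
tool_rot: [-1.738, -2.614, 0.001]
force: [-0.3, 0.5, -3.7]
width: 0.285
t: 7.35
tool_pos: [0.6122, -0.1421, 0.3152]
tool_rot: [1.739, 2.615, 0.001]
force: [-0.3, -0.7, -4.8]
width: 0.284
```

```bash
python3 -m creep '[[[1,0,0,-0.5,0,0,0],[1,0,0,-0.5,0,0,0],[1,0,0,-0.5,0,0,0],[1,0,0,-0.5,0,0,0],[1,0,0,0,0,0,0]]]'
```

```text
t: 7.85
tool_pos: [0.6122, -0.142, 0.3126]
tool_rot: [-1.74, -2.616, 0.0]
force: [0.0, -0.1, -4.1]
width: 0.28
```

```bash
python3 -m creep '[[[1,0,0,-0.5,0,0,0],[1,0,0,-0.5,0,0,0],[1,0,0,-0.5,0,0,0],[1,0,0,-0.5,0,0,0],[1,0,0,0,0,0,0]]]'
```

```text
t: 8.35
tool_pos: [0.6123, -0.142, 0.3114]
tool_rot: [1.739, 2.615, 0.001]
force: [-0.9, 0.6, 1.9]
width: 0.282
```

```bash
python3 -m creep '[[[1,0,0,-0.5,0,0,0],[1,0,0,-0.5,0,0,0],[1,0,0,-0.5,0,0,0],[1,0,0,-0.5,0,0,0],[1,0,0,0,0,0,0]]]'
```

```text
t: 8.85
tool_pos: [0.613, -0.1416, 0.3105]
tool_rot: [1.738, 2.613, 0.005]
force: [-0.3, 2.7, 6.6]
width: 0.288
```

```bash
python3 -m creep '[[[1,0,0,-0.5,0,0,0],[1,0,0,-0.5,0,0,0],[1,0,0,0,0,0,0],[1,0,0,0,0,0,0],[1,0,0,0,0,0,0]]]'
```

```text
t: 9.35
tool_pos: [0.613, -0.1416, 0.3096]
tool_rot: [1.738, 2.613, 0.005]
force: [0.3, 2.4, 7.8]
width: 0.283
```

```bash
python3 -m creep '[[[1,0,0,0,0,0,0],[1,0,0,0,0,0,0],[1,0,0,0,0,0,0],[1,0,0,0,0,0,0],[1,0,0,0,0,0,0]]]'
```

```text
t: 9.85
tool_pos: [0.613, -0.1416, 0.3096]
tool_rot: [1.738, 2.613, 0.005]
force: [-0.1, 2.9, 7.2]
width: 0.286
```

```bash
python3 -m creep '[[[1,0,0,-0.5,0,0,0],[1,0,0,-0.5,0,0,0],[1,0,0,0,0,0,0],[1,0,0,0,0,0,0],[1,0,0,0,0,0,0]]]'
```

```text
t: 10.35
tool_pos: [0.613, -0.1415, 0.309]
tool_rot: [1.738, 2.612, 0.005]
force: [-0.3, 3.2, 8.6]
width: 0.286
```

```bash
python3 -m creep '[[[1,0,0,-0.5,0,0,0],[1,0,0,-0.5,0,0,0],[1,0,0,0,0,0,0],[1,0,0,0,0,0,0],[1,0,0,0,0,0,0]]]'
```

```text
t: 10.85
tool_pos: [0.6131, -0.1415, 0.3089]
tool_rot: [1.738, 2.612, 0.006]
force: [-1.4, 3.6, 12.7]
width: 0.285
```

Bottomed on the hard stop with about 16 N contact (baseline -3.8). I roll slightly outward to cover the end strip, then inward.

```bash
python3 -m creep '[[[1,1.1,0.46,0,0,0,0],[1,1.1,0.46,0,0,0,0],[1,1.1,0.46,0,0,0,0],[1,1.1,0.46,0,0,0,0],[1,0,0,0,0,0,0]]]'
```

```text
t: 11.35
tool_pos: [0.6173, -0.1398, 0.3089]
tool_rot: [1.738, 2.612, 0.005]
force: [-1.9, 2.6, 13.5]
width: 0.285
```

```bash
python3 -m creep '[[[1,-1.85,-0.77,0,0,0,0],[1,-1.85,-0.77,0,0,0,0],[1,-1.85,-0.77,0,0,0,0],[1,-1.85,-0.77,0,0,0,0],[1,-1.85,-0.77,0,0,0,0]]]'
```

```text
t: 11.85
tool_pos: [0.6088, -0.1432, 0.3089]
tool_rot: [1.737, 2.61, 0.009]
force: [0.6, 3.6, 11.4]
width: 0.289
```

```bash
python3 -m creep '[[[1,-1.85,-0.77,0,0,0,0],[1,-1.85,-0.77,0,0,0,0],[1,-1.85,-0.77,0,0,0,0],[1,-1.85,-0.77,0,0,0,0],[1,-1.85,-0.77,0,0,0,0]]]'
```

```text
t: 12.35
tool_pos: [0.5999, -0.1469, 0.3088]
tool_rot: [1.737, 2.609, 0.011]
force: [2.7, 5.0, 10.0]
width: 0.284
```

```bash
python3 -m creep '[[[1,-1.85,-0.77,-0.2,0,0,0],[1,-1.85,-0.77,-0.2,0,0,0],[1,-1.85,-0.77,0,0,0,0],[1,-1.85,-0.77,0,0,0,0],[1,-1.85,-0.77,0,0,0,0]]]'
```

```text
t: 12.85
tool_pos: [0.5905, -0.1509, 0.3087]
tool_rot: [1.737, 2.609, 0.011]
force: [3.0, 5.4, 11.5]
width: 0.283
```

```bash
python3 -m creep '[[[1,-1.85,-0.77,-0.1,0,0,0],[1,-1.85,-0.77,-0.1,0,0,0],[1,-1.85,-0.77,0,0,0,0],[1,-1.85,-0.77,0,0,0,0],[1,-1.85,-0.77,0,0,0,0]]]'
```

```text
t: 13.35
tool_pos: [0.5808, -0.1549, 0.3086]
tool_rot: [1.737, 2.61, 0.008]
force: [-0.5, 4.1, 14.4]
width: 0.284
```

```bash
python3 -m creep '[[[1,-1.85,-0.77,0.2,0,0,0],[1,-1.85,-0.77,0.2,0,0,0],[1,-1.85,-0.77,0,0,0,0],[1,-1.85,-0.77,0,0,0,0],[1,-1.85,-0.77,0,0,0,0]]]'
```

```text
t: 13.85
tool_pos: [0.5717, -0.1588, 0.3085]
tool_rot: [1.737, 2.61, 0.008]
force: [-0.1, 3.3, 11.9]
width: 0.287
```

```bash
python3 -m creep '[[[1,-1.85,-0.77,0,0,0,0],[1,-1.85,-0.77,0,0,0,0],[1,-1.85,-0.77,0,0,0,0],[1,-1.85,-0.77,0,0,0,0],[1,-1.85,-0.77,0,0,0,0]]]'
```

```text
t: 14.35
tool_pos: [0.5628, -0.1626, 0.3084]
tool_rot: [1.737, 2.609, 0.01]
force: [1.8, 4.8, 11.6]
width: 0.283
```

```bash
python3 -m creep '[[[1,-1.85,-0.77,0,0,0,0],[1,-1.85,-0.77,0,0,0,0],[1,-1.85,-0.77,0,0,0,0],[1,-1.85,-0.77,0,0,0,0],[1,-1.85,-0.77,0,0,0,0]]]'
```

```text
t: 14.85
tool_pos: [0.5536, -0.1665, 0.3084]
tool_rot: [1.737, 2.609, 0.01]
force: [3.0, 5.1, 10.6]
width: 0.286
```

```bash
python3 -m creep '[[[1,-1.85,-0.77,0,0,0,0],[1,-1.85,-0.77,0,0,0,0],[1,-1.85,-0.77,0,0,0,0],[1,-1.85,-0.77,0,0,0,0],[1,-1.85,-0.77,0,0,0,0]]]'
```

```text
t: 15.35
tool_pos: [0.5437, -0.1706, 0.3082]
tool_rot: [1.738, 2.611, 0.006]
force: [1.5, 5.0, 11.0]
width: 0.282
```

```bash
python3 -m creep '[[[1,-1.85,-0.77,0,0,0,0],[1,-1.85,-0.77,0,0,0,0],[1,-1.85,-0.77,0,0,0,0],[1,-1.85,-0.77,0,0,0,0],[1,-1.85,-0.77,0,0,0,0]]]'
```

```text
t: 15.85
tool_pos: [0.5345, -0.1745, 0.308]
tool_rot: [1.738, 2.611, 0.006]
force: [-0.1, 2.8, 12.6]
width: 0.285
```

```bash
python3 -m creep '[[[1,-1.85,-0.77,0,0,0,0],[1,-1.85,-0.77,0,0,0,0],[1,-1.85,-0.77,0,0,0,0],[1,-1.85,-0.77,0,0,0,0],[1,0,0,0,0,0,0]]]'
```

```text
t: 16.35
tool_pos: [0.5267, -0.1778, 0.308]
tool_rot: [1.738, 2.612, 0.004]
force: [-0.5, 2.7, 12.1]
width: 0.281
```

```bash
python3 -m creep '[[[1,-1.85,-0.77,0,0,0,0],[1,-1.85,-0.77,0,0,0,0],[1,0,0,0,0,0,0],[1,1.85,0.77,0,0,0,0],[1,3.7,1.54,0,0,0,0]]]'; python3 -m creep '[[[1,3.7,1.54,0,0,0,0],[1,3.7,1.54,0,0,0,0],[1,3.7,1.54,0,0,0,0],[1,3.7,1.54,0,0,0,0],[1,3.7,1.54,0,0,0,0]]]'
```

```text
t: 16.85
tool_pos: [0.5281, -0.1772, 0.308]
tool_rot: [1.738, 2.613, 0.002]
force: [-2.0, 0.8, 12.5]
width: 0.285
t: 17.35
tool_pos: [0.5469, -0.1693, 0.3082]
tool_rot: [1.738, 2.613, 0.003]
force: [-3.0, 1.8, 14.3]
width: 0.284
```

```bash
python3 -m creep '[[[1,3.7,1.54,0,0,0,0],[1,3.7,1.54,0,0,0,0],[1,3.7,1.54,0,0,0,0],[1,3.7,1.54,0,0,0,0],[1,3.7,1.54,0,0,0,0]]]'
```

```text
t: 17.85
tool_pos: [0.5655, -0.1616, 0.3084]
tool_rot: [1.738, 2.612, 0.003]
force: [-2.7, 1.7, 13.8]
width: 0.285
```

```bash
python3 -m creep '[[[1,3.7,1.54,0,0,0,0],[1,3.7,1.54,0,0,0,0],[1,3.7,1.54,0,0,0,0],[1,3.7,1.54,0,0,0,0],[1,3.7,1.54,0,0,0,0]]]'
```

```text
t: 18.35
tool_pos: [0.584, -0.1539, 0.3086]
tool_rot: [1.738, 2.612, 0.003]
force: [-2.8, 1.6, 14.7]
width: 0.282
```

```bash
python3 -m creep '[[[1,3.7,1.54,0,0,0,0],[1,3.7,1.54,0,0,0,0],[1,3.7,1.54,0,0,0,0],[1,3.7,1.54,0,0,0,0],[1,3.7,1.54,0,0,0,0]]]'
```

```text
t: 18.85
tool_pos: [0.6025, -0.1462, 0.3088]
tool_rot: [1.737, 2.612, 0.004]
force: [-2.2, 2.7, 14.1]
width: 0.287
```

Second pass: z follows a smooth line (slope about 0.01) with 18 N contact and no bumps, so all the strips appear to be home. I finish the end, lift and return above the stand.

```bash
python3 -m creep '[[[1,3.7,1.54,0,0,0,0],[1,3.7,1.54,0,0,0,0],[1,3.7,1.54,0,0,0,0],[1,3.7,1.54,0,0,0,0],[1,0,0,0,0,0,0]]]'; python3 -m creep '[[[1,0,0,5,0,0,0],[1,0,0,12,0,0,0],[1,0,0,20,0,0,0],[1,0,0,20,0,0,0],[1,0,0,14.2,0,0,0]]]';  python3 -m creep '[[[1,-2.2,20,0,0,0,-0.03],[1,-2.2,30,0,0,0,-0.03],[1,-2.2,30,0,0,0,-0.03],[1,-2.2,30,0,0,0,-0.03],[1,-2.2,30,0,0,0,-0.03]]]';  python3 -m creep '[[[1,-2.2,30,0,0,0,-0.03],[1,-2.2,30,0,0,0,-0.03],[1,-2.2,30,0,0,0,-0.03],[1,-2.2,30,0,0,0,-0.03],[1,-2.2,30,0,0,0,-0.03]]]'; python3 -m creep '[[[1,-2.2,26,0,0,0,-0.03],[1,-2.2,20.2,0,0,0,-0.03],[1,0,10,0,0,0,-0.034],[1,0,0,0,0,0,0],[1,0,0,0,0,0,0]]]'; python3 -m creep '[[[1,0,0,0,0,0,0],[1,0,0,0,0,0,0],[1,0,0,0,0,0,0],[1,0,0,0,0,0,0],[1,0,0,0,0,0,0]]]'
python3 - <<'E'
from h import *
from plant import optics,sensors
m=optics.camera_model("wrist");I=optics.snapshot("wrist");cv2.imwrite("pics/w4.png",I);np.save("w4.npy",m["cam_to_world"])
S=optics.snapshot("scene"); T=optics.snapshot("top")
f=lambda J,b:cv2.resize(J[b[1]:b[3],b[0]:b[2]],(300,300),interpolation=cv2.INTER_CUBIC)
cv2.imwrite("pics/a4.png",np.hstack([I[60:360,100:500],f(S,(320,160,440,280))]))
E
```

```text
t: 19.35
tool_pos: [0.6178, -0.1397, 0.3089]
tool_rot: [1.737, 2.611, 0.006]
force: [-1.4, 3.0, 13.7]
width: 0.285
t: 19.85
tool_pos: [0.6166, -0.1404, 0.3775]
tool_rot: [1.74, 2.616, -0.0]
force: [0.6, 0.0, -4.6]
width: 0.286
t: 20.35
tool_pos: [0.6053, 0.0007, 0.3762]
tool_rot: [-1.932, -2.476, 0.002]
force: [0.3, -0.3, -4.1]
width: 0.287
t: 20.85
tool_pos: [0.5943, 0.1508, 0.3762]
tool_rot: [-2.112, -2.325, 0.002]
force: [-0.2, -0.1, -2.9]
width: 0.283
t: 21.35
tool_pos: [0.5902, 0.2057, 0.3762]
tool_rot: [2.217, 2.226, -0.002]
force: [-0.4, -0.4, -4.3]
width: 0.281
t: 21.85
tool_pos: [0.5902, 0.2058, 0.3768]
tool_rot: [2.218, 2.224, 0.0]
force: [-0.2, -0.7, -4.8]
width: 0.278
```

View pics/a4.png

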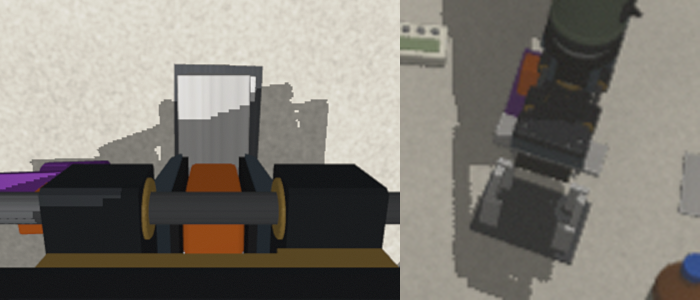

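```bash
python3 - <<'E'
from h import *
from plant import optics
m=optics.camera_model("wrist");m["cam_to_world"]=np.load("w4.npy")
I=cv2.imread("pics/w4.png")
for z,pts in ((.006,((275,126),(362.5,127))),(.17,((277,135),(351,135)))):
    P=[ray(m,p,z) for p in pts]; print(z,np.round(P,4).tolist(),((P[0]+P[1])/2).round(4))
cv2.imwrite("pics/w4c.png",cv2.resize(I[110:230,250:390],None,fx=5,fy=5,interpolation=cv2.INTER_CUBIC))
E
```

```text
0.006 [[0.5511, 0.2642, 0.006], [0.6391, 0.2636, 0.006]] [0.5951 0.2639 0.006 ]
0.17 [[0.5702, 0.263, 0.17], [0.61, 0.2632, 0.17]] [0.5901 0.2631 0.17  ]
```

View pics/w4c.png

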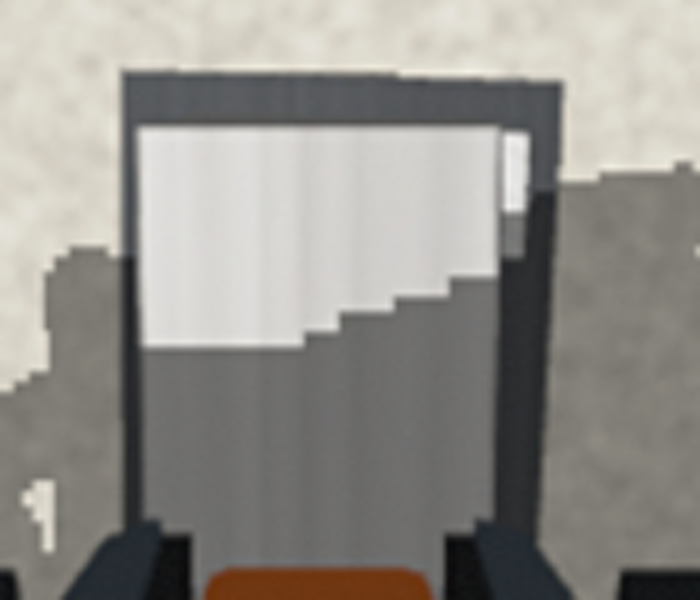

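The crop shows the bar centred about 4–5 mm to the -x side of the stand, which is yawed about -0.02 rad relative to it. I correct both and lower.

```bash
python3 -m creep '[[[1,2,-1,-10,0,0,-0.01],[1,2,-1,-20,0,0,-0.01],[1,0,0,-30,0,0,0],[1,0,0,-25,0,0,0],[1,0,0,-10,0,0,0]]]'; python3 -m creep '[[[1,0,0,-4,0,0,0],[1,0,0,0,0,0,0],[1,0,0,0,0,0,0],[1,0,0,0,0,0,0],[1,0,0,0,0,0,0]]]'; python3 -m creep '[[[1,0,0,-1,0,0,0],[1,0,0,-1,0,0,0],[1,0,0,-1,0,0,0],[1,0,0,-1,0,0,0],[1,0,0,-1,0,0,0]]]'; python3 -m creep '[[[1,0,0,-1,0,0,0],[1,0,0,-0.5,0,0,0],[1,0,0,-0.5,0,0,0],[1,0,0,0,0,0,0],[1,0,0,0,0,0,0]]]'
```

```text
t: 22.5
tool_pos: [0.5933, 0.2036, 0.2783]
tool_rot: [-2.239, -2.2, 0.008]
force: [-0.4, -0.5, -4.5]
width: 0.284
t: 23.0
tool_pos: [0.5944, 0.2041, 0.2788]
tool_rot: [2.24, 2.202, 0.003]
force: [-0.5, -0.6, -4.7]
width: 0.283
t: 23.5
tool_pos: [0.5942, 0.204, 0.2726]
tool_rot: [-2.24, -2.202, 0.0]
force: [0.3, 0.2, -3.5]
width: 0.284
t: 24.0
tool_pos: [0.5942, 0.204, 0.2708]
tool_rot: [2.24, 2.202, 0.0]
force: [0.7, -0.5, -4.5]
width: 0.283
```

```bash
python3 -m creep '[[[1,0,0,-0.5,0,0,0],[1,0,0,-0.5,0,0,0],[1,0,0,-0.5,0,0,0],[1,0,0,-0.5,0,0,0],[1,0,0,0,0,0,0]]]'; python3 -m creep '[[[1,0,0,-0.5,0,0,0],[1,0,0,-0.5,0,0,0],[1,0,0,0,0,0,0],[1,0,0,0,0,0,0],[1,0,0,0,0,0,0]]]'
```

```text
t: 24.5
tool_pos: [0.5942, 0.204, 0.2687]
tool_rot: [-2.24, -2.202, 0.0]
force: [-0.1, 0.0, -4.6]
width: 0.281
t: 25.0
tool_pos: [0.5942, 0.204, 0.2678]
tool_rot: [2.24, 2.202, 0.0]
force: [1.3, 0.4, -3.3]
width: 0.284
```

```bash
python3 -m creep '[[[1,0,0,-0.5,0,0,0],[1,0,0,-0.5,0,0,0],[1,0,0,0,0,0,0],[1,0,0,0,0,0,0],[1,0,0,0,0,0,0]]]'
```

```text
t: 25.5
tool_pos: [0.5942, 0.204, 0.2671]
tool_rot: [2.24, 2.202, 0.001]
force: [-0.3, -0.9, -1.5]
width: 0.285
```

Contact at the original seat height (0.2671), so it's seated. I unload, open and retreat straight up.

```bash
python3 -m creep '[[[1,0,0,-0.5,0,0,0],[1,0,0,0,0,0,0],[0.2,0,0,0,0,0,0],[0,0,0,0,0,0,0],[-0.3,0,0,0,0,0,0]]]'; python3 -m creep '[[[-1,0,0,0,0,0,0],[-1,0,0,0,0,0,0],[-1,0,0,0,0,0,0],[-1,0,0,0,0,0,0],[-1,0,0,0,0,0,0]]]'; python3 -m creep '[[[-1,0,0,5,0,0,0],[-1,0,0,15,0,0,0],[-1,0,0,30,0,0,0],[-1,0,0,40,0,0,0],[-1,0,0,40,0,0,0]]]'; python3 -m creep '[[[-1,0,0,0,0,0,0],[-1,0,0,0,0,0,0],[-1,0,0,0,0,0,0],[-1,0,0,0,0,0,0],[-1,0,0,0,0,0,0]]]'
python3 - <<'E'
from h import *
from plant import optics,sensors
m=optics.camera_model("wrist"); I=optics.snapshot("wrist")
c=seg(I,(3,120,60),(18,255,255),(270,120,370,235),3)[0]
x,y,w,h=cv2.boundingRect(c);print(x,y,w,h,[ray(m,p,.118).round(4) for p in ((x+w/2,y+h-6),(x+w/2,y+h))])
S=optics.snapshot("scene")
f=lambda J,b:cv2.resize(J[b[1]:b[3],b[0]:b[2]],(390,390),interpolation=cv2.INTER_CUBIC)
cv2.imwrite("pics/a5.png",np.hstack([f(I,(240,100,400,260)),f(S,(230,150,400,270))]))
E
```

```text
t: 26.0
tool_pos: [0.5943, 0.2041, 0.2662]
tool_rot: [2.24, 2.202, 0.001]
force: [-0.2, -1.1, 0.3]
width: 0.515
t: 26.5
tool_pos: [0.5942, 0.204, 0.2662]
tool_rot: [2.24, 2.202, 0.0]
force: [0.7, 0.2, 0.4]
width: 0.953
t: 27.0
tool_pos: [0.594, 0.2039, 0.3977]
tool_rot: [-2.24, -2.202, 0.001]
force: [1.2, 1.5, -0.2]
width: 1.001
t: 27.5
tool_pos: [0.5941, 0.204, 0.3949]
tool_rot: [-2.239, -2.202, 0.004]
force: [-0.1, -0.7, 0.1]
width: 1.0
298 183 33 43 [array([0.5939, 0.1922, 0.118 ]), array([0.5939, 0.1872, 0.118 ])]
```

View pics/a5.png

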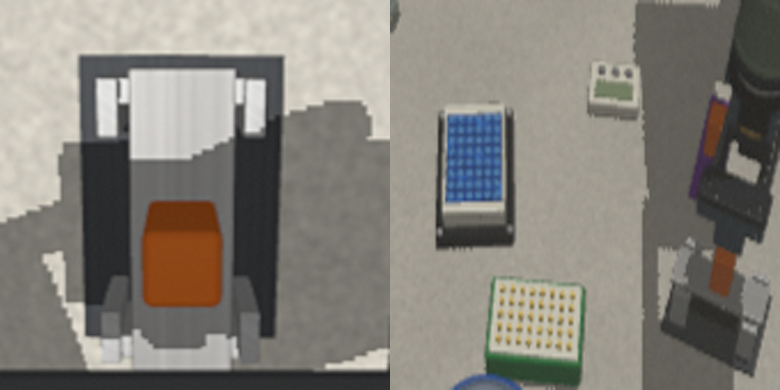

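The roller sits centred between the posts, upright and released, and the mat looks flat. I hand in.

```bash
python3 -c "
from plant import ticket; print(ticket.close_job())"
```

```text
the job is handed in; nothing more can be done
None
```

I took the roller by its orange handle and rolled the mat end to end, out and back. I then set the roller back in its stand, let go and handed the job in at about 27.6 s of the 72 s allowed.

- **Force:** On the rolling passes, the contact force worked out from the wrist readings was about 14–18.5 N. These are readings at the end of each 0.5 s call, so a brief peak between calls would not show.
- **Strips:** On both passes the tool height followed the same smooth slope of about 0.01 rad, with no bumps. I take that to mean all eight strips are home. This is inferred: I did not measure the strips directly, and the final picture is too coarse to show a 3 mm difference.
- **Roller in its stand:** When I set it down, it touched at the same height as when I picked it up (TCP 0.267 m). The last wrist picture shows it upright, between the posts and released. It sits within about 2 mm of the stand's centre by my estimate.
- **Disagreements:** The top and wrist cameras differed by about 3 mm sideways (y) on the handle's position, and by up to about 1 cm on the stand's. At pick-up the gripper was about 4 mm off the handle's centre in x, which shifted the roller slightly. I corrected for that, and for a small turn of the stand (about 0.02 rad), before setting it back.
- **Other objects:** I saw no unexpected contact forces. The tip box and timer look undisturbed in the last picture, but I did not check the other things against their starting positions.

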